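# Seat the cell lid on its hidden pin and hold it down

## Task

Fold the white guard flap on the cell stand up until it stands upright, and leave it standing. Then pick up the aluminium lid and fit it, square and flat, over the locating pin of the sprung steel platform: the lid hides the pin, so slide it about along the platform until it drops on. Press the lid down until the platform is at the bottom of its travel and finish like that, still holding the lid pressed down; do not disturb the beaker, jar and screwdriver.

Things in the scene. Friction and masses are not known exactly. Their poses are not given: they have to be found in the camera images.
- stand: Dark grey painted bench stand of the test cell, base block 180 (x) x 170 (y) x 35 mm high, fixed to the bench; origin at the centre of its underside, z up. Its yaw differs from run to run. It carries the sprung platform over its middle and, along its +y side, the hinged guard flap on two short steel posts.
- platform_top (a point): Centre of the top face of the sprung steel platform, 150 (x) x 100 (y) x 10 mm, axes parallel to the stand's; 55 mm above the bench when up. A dark steel locating pin stands up from this face: 12 mm diameter, 8 mm tall, the top 3 mm tapered to 7 mm diameter. The pin is on the centre line y = 0 but clamped anywhere from x = -20 to +20 mm of this point, differently each run; its place is not reported. It does not move when pushed.
- platform (a joint): How far the platform is pressed down (m): 0 = up, 0.010 = bottom of its travel. A spring holds it up: it starts to yield at about 4 N and takes about 13 N at the bottom, the lid's own weight included.
- guard (a joint): Angle of the guard flap (rad): 0 = folded flat over the platform, pi/2 = upright, more = leaning away outwards (free up to 2.3, no stop at upright). The stiff hinge stays where it is left; turning takes about 2 to 3 N at the free edge. It starts partly open, 0.6 to 1.0.
- guard_edge (a point): Middle of the free edge of the guard flap, a white sheet-metal panel 120 mm wide (along the stand's x), 100 mm from hinge to free edge, 4 mm thick.
- guard_hinge (a point): Middle of the guard's hinge line, which runs along the stand's x axis: at x = 0, y = +90 mm of the stand, 70 mm above the bench. From it the folded-flat panel would reach towards the stand's -y.
- lid: Aluminium cell lid, a plate 120 (x) x 80 (y) x 16 mm with a black bridge handle on top, about 0.25 kg, lying handle up on the bench. Origin at the centre of its underside, z up. A round blind hole, 19 mm diameter with a 2 mm chamfer, 12 mm deep, opens at the origin in the underside. The handle is a flat-sided bar along the lid's y: 12 mm thick (x), 70 mm long, from 34 to 58 mm above the underside, on two posts at y = +-30 mm.
- beaker: Glass beaker, 60 mm wide, 70 mm tall, standing beyond the work; origin at the centre of its underside. Bystander.
- jar: Amber glass jar, 48 mm wide, 60 mm tall; origin at the centre of its underside. Bystander.
- driver: Screwdriver lying on the bench; origin under its middle. Bystander.
There are look-alikes about, which are no part of the job. Of the things that look like the lid, the middle-sized one is meant.

How it is judged:
By the outcome, as a careful person would: the job done as asked, in the order asked, and still so for the second after the job is handed in, while the arm keeps its last pose, push and grip.
It also fails if it takes over 72 s, if anything falls off the work surface, if the arm or the gripper's body presses on something with over 40 N, if the wrist force passes 120 N, or if a joint passes its speed limit or range.

## Robot

A 6-joint arm with a two-finger parallel gripper is mounted at the origin on the work surface. World frame = base frame: x ahead of the robot, y to its left, z up, the work surface at z = 0. Lengths are in m, angles in rad, forces in N, time in s.
With the tool pointing down it reaches from about 0.35 to 0.775 m from the base axis. Payload 7.3 kg.
Tool frame: the origin (TCP) lies at the very end of the fingers, on their centre line; the grasp point (between the pads) lies 19 mm behind it; z points along the fingers, y is the line along which they close (so a half turn about z gives the same grasp; the last joint's range is limited). The gripper opens to 92 mm and grips with 3 to 60 N. Pads are 19 mm wide; open, the fingers measure 130 mm over their backs; the gripper's body (75 mm by 190 mm) begins 47 mm behind the grasp point.
Start: joints at [-1.276, 0.342, 1.524, -0, 1.275, -0.146], TCP at [0.224, -0.475, 0.227] pointing down, gripper open.
Joint ranges: [-2.53, 2.53], [-0.77, 2.02], [0.04, 2.7], [-1, 4.14], [0.28, 2.66], [-3.11, 3.11]. Speed limits (rad/s): [2.57, 2.57, 3.14, 3.14, 3.14, 3.14].

## Interface

Orientations are given as [roll, pitch, yaw] about the fixed x, y, z axes, in that order (R = Rz(yaw) Ry(pitch) Rx(roll)).
In Python, from cell import observe, read_camera, get_calibration, hand_in, search_frame gives the robot as it stands.
- The arm moves only by the tool step_arm, never from a script. Its argument "commands" is a list of rows, each an object with "translation": the shift along the tool's x, y, z in mm, a list of three; "roll": the turn about the tool's z in rad. In form: [{"translation": [x, y, z], "roll": roll}, ...]. A call has 1 to 20 rows; each row shifts and turns the commanded pose from where the row before left it, along the tool's axes as they then stand; what a row does not reach is not made up. A row lasts 1/12 s, in which the tool goes at most 41.7 mm and 7.16 degrees, less where a joint would pass 70% of its speed; a pose out of reach is approached as far as the arm can. A call is refused whole if a number of a shift passes 41.7 or a number of a turn 0.125, either way. A call with a gripper value outside its range is refused whole. "fingers" is the opening, from 0 (shut) to 1 (fully open), set as the call begins (left out, the last holds). The fingers move at their own pace and stop on an object; "grip_force" is the grip in N (left out, the last holds). Time passes only in rows, so rows that do not move let the fingers close. It gives the time, the measured TCP pose, the force, the opening and the grip force at its end, in the units of the state.
- observe(): the state, without advancing time (a new reading comes with each control period).
- read_camera(name): name is "side" or "top" or "wrist"; returns the picture (400x640x3 uint8, red, green, blue); there is no depth.
- get_calibration(name): a dict with "camera_matrix" (3x3 intrinsics, pixels), "world_from_camera" (4x4, takes a point from camera to world coordinates). Camera axes: x right, y up, looking along -z (the intrinsics and any distortion apply to the point x, -y, -z); pixel columns grow to the right and rows downward; lengths in m; the calibration is good to about 2 mm. The wrist camera is an equidistant fisheye: a pixel r from the principal point sees the ray r / f radians off the axis. A picture is of the moment at which its call begins: read the wrist's pose just before it. get_calibration takes no time and is no camera call; for the wrist camera it gives the pose at the moment of the call.
- hand_in(): hands the job in; it is judged then, once.
Trained networks look in the newest picture that a camera, given by its name, has taken for a name from the list of things; names that differ only in an ending like _2 or _b are one class to them, and where a whole thing is asked for, a point or a joint stands for the part that bears it (a point fixed in the world has none). Each returns a list of dicts, best first, with "confidence" (0 to 1); they miss things now and then, are a little off and sometimes report something else, mostly with a low value. They report only what shows in the picture. A call takes as long as a camera call. They do not tell look-alikes from the thing itself.
- search_frame(camera, name): "at" ([x, y, z] in m, in world coordinates, good to about 4 mm: the middle of the surface that is visible of it).
The state is a dict: "time": time; "qpos": joint angles; "qvel": joint speeds; "joint_efforts": joint torques, N m; "tool_pos": TCP position; "tool_rot": TCP orientation; "contact_force": force on the tool from outside, world axes, zero at the start; "torque": the same for the moment, N m; "opening": finger opening in m; "grip_force": force on a finger pad.
Only numpy, scipy, OpenCV 4.12 (cv2) and the standard library are available. Lean on these libraries where they do the work, as an engineer would, in place of code of your own. Each camera call takes 0.05 s, during which the arm holds its last target. There are 200 camera calls.

## Working session

There is one attempt and no reset: what is moved stays moved. The work goes in short steps, Python scripts to look and compute and a tool call to move; the robot and the scene stay as the last step left them, time stands still between calls to the robot, and variables do not carry over. Pictures are saved under pics/ and viewed, at most 10 in all, crops included, and the job is handed in when it is done.

Besides the shell and the picture viewer there is one more tool, called after "Request:" as a command line: name --argument value ..., lists and objects as JSON in quotes. step_arm: Moves the arm, as the interface text tells. Its arguments: {"type":"object","properties":{"commands":{"type":"array"},"fingers":{"type":"number"},"grip_force":{"type":"number"}},"required":["commands"]}

```bash
ls; mkdir -p pics; python3 - <<'E'
from cell import *
import cv2,numpy as np
for c in ["top","side"]:
    im=read_camera(c); cv2.imwrite(f"pics/{c}0.png",im[:,:,::-1])
    for n in ["lid","stand","platform_top","guard_edge","beaker","jar","driver"]:
        print(c,n,[(np.round(d["at"],3).tolist(),round(d["confidence"],2)) for d in search_frame(c,n)][:4])
    k=get_calibration(c); print(np.round(k["camera_matrix"],1).tolist(),np.round(k["world_from_camera"],3).tolist(),[x for x in k])
s=observe(); print(s)
E
```

```text
pics
top lid [([0.415, -0.4, 0.009], 0.74), ([0.22, -0.346, 0.022], 0.73), ([0.465, -0.252, 0.019], 0.63), ([0.51, 0.149, 0.1], 0.47)]
top stand [([0.521, 0.103, 0.055], 0.91)]
top platform_top [([0.521, 0.084, 0.053], 0.79)]
top guard_edge [([0.514, 0.148, 0.102], 0.57)]
top beaker [([0.755, -0.071, 0.036], 0.82)]
top jar [([0.637, -0.345, 0.06], 0.75)]
top driver [([0.355, 0.332, 0.022], 0.81)]
[[389.9, 0.0, 321.3], [0.0, 389.9, 200.5], [0.0, 0.0, 1.0]] [[0.011, 0.991, -0.133, 0.367], [-1.0, 0.013, 0.016, -0.003], [0.017, 0.132, 0.991, 1.213], [0.0, 0.0, 0.0, 1.0]] ['camera_matrix', 'world_from_camera']
side lid [([0.746, -0.062, 0.046], 0.59), ([0.462, -0.242, 0.013], 0.57), ([0.41, -0.396, 0.015], 0.57), ([0.269, -0.316, 0.026], 0.51)]
side stand [([0.498, 0.157, 0.071], 0.73), ([0.51, 0.148, 0.099], 0.41)]
side platform_top [([0.466, 0.087, 0.058], 0.74), ([0.643, -0.335, 0.042], 0.67)]
side guard_edge [([0.51, 0.153, 0.101], 0.72)]
side beaker [([0.463, -0.239, 0.017], 0.26)]
side jar [([0.641, -0.334, 0.042], 0.72)]
side driver [([0.353, 0.333, 0.024], 0.93)]
[[413.6, 0.0, 319
[... 178 characters left out ...]
'world_from_camera']
{'time': 0.8, 'qpos': array([-1.27599490e+00,  3.41987679e-01,  1.52408356e+00, -2.51089903e-06,
        1.27541444e+00, -1.45972254e-01]), 'qvel': array([ 0.00172006,  0.00015808,  0.00230337, -0.00039515,  0.00025041,
        0.00068947]), 'joint_efforts': array([-1.27276253e-03, -4.31095719e+01, -2.44470245e+01,  7.18538091e-02,
        4.79971943e-02,  6.94145584e-06]), 'tool_pos': array([ 0.2240247 , -0.47482731,  0.22675266]), 'tool_rot': array([3.14148717e+00, 1.79366096e-05, 4.40774414e-01]), 'contact_force': array([-0.70573692,  0.53402036,  0.67749632]), 'torque': array([-0.01440277, -0.00263626,  0.01674598]), 'grip_force': 0.0, 'opening': 0.09177785862016309}
```

View pics/top0.png

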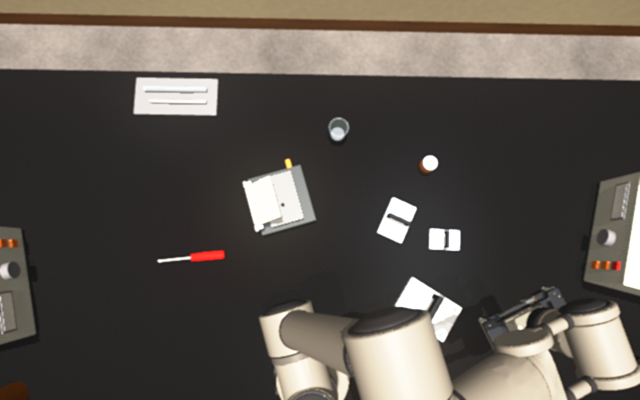

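View pics/side0.png

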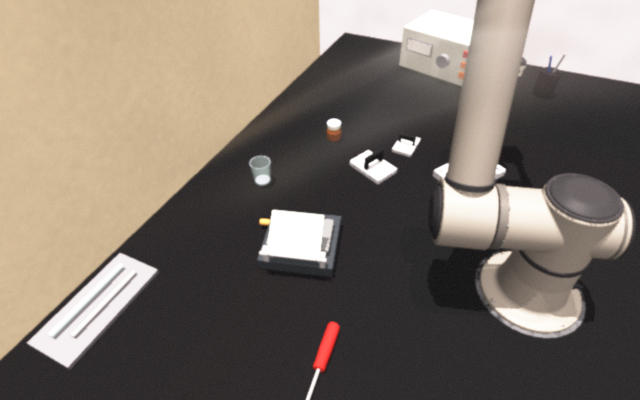

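The top view shows three lids: small at (445,240), middle at (397,220) and large at (428,308). The stand is at (280,200), with its flap to the left and the pin at about (283,205). The side view agrees. I'll enlarge both areas.

```bash
python3 - <<'E'
import cv2,numpy as np
t=cv2.imread("pics/top0.png");s=cv2.imread("pics/side0.png")
r=lambda a,k,w,h:cv2.resize(a,(w,h),interpolation=cv2.INTER_CUBIC)
a=r(t[155:245,235:325],0,400,400)   # scale 4.444
b=r(t[190:250,370:430],0,400,400)   # 6.667
c=np.hstack([a,b]); 
d=r(s[195:285,250:350],0,400,200*9//10+0) if 0 else None
cv2.imwrite("pics/crop1.png",c)
E
```

```text
(no output)
```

View pics/crop1.png

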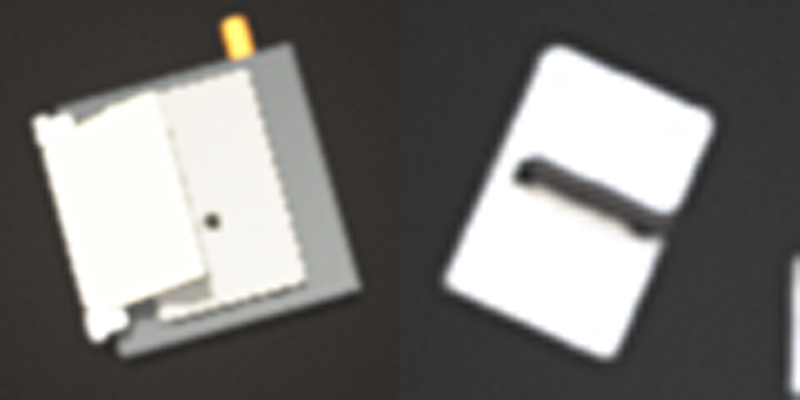

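The stand crop shows:
- base corners at (292,42), (360,288) and (120,357)
- platform corners at (248,70), (305,282) and (165,320)
- pin at (212,221)
- flap free edge from (160,95) to (208,280)

The lid crop shows the handle from (522,172) to (660,228).

```bash
cat > h.py <<'E'
from cell import *
import numpy as np
def ray(k,uv):
    K=k["camera_matrix"];T=np.array(k["world_from_camera"])
    d=np.linalg.inv(K)@[uv[0],uv[1],1]; return T[:3,3],T[:3,:3]@[d[0],-d[1],-d[2]]
def onz(k,uv,z):
    o,d=ray(k,uv); return o+d*(z-o[2])/d[2]
E
python3 - <<'E'
from h import *
k=get_calibration("top")
A=lambda u,v:(234.6+u/4.444,154.6+v/4.444); B=lambda u,v:(369.6+(u-400)/6.667,189.6+v/6.667)
P=lambda n,uv,z:print(n,np.round(onz(k,uv,z)*1000,1))
for p in [(292,42),(360,288),(120,357)]:P("base",A(*p),.035)
for p in [(248,70),(305,282),(165,320)]:P("plat",A(*p),.055)
P("pin",A(212,221),.063)
for p in [(160,95),(208,280)]:P("edge",A(*p),.14)
for p in [(555,43),(717,115),(617,362),(443,288)]:P("lid",B(*p),.016)
for p in [(522,172),(660,228)]:P("handle",B(*p),.058)
E
```

```text
base [636.8  44.2  35. ]
base [466.3  -5.2  35. ]
base [417.5 156.4  35. ]
plat [612.3  73.   55. ]
plat [468.2  31.7  55. ]
plat [441.6 124.6  55. ]
pin [507.5  94.2  63. ]
edge [577.5 122.3 140. ]
edge [461.2  89.3 140. ]
lid [ 543.8 -244.6   16. ]
lid [ 511.  -319.8   16. ]
lid [ 396.1 -271.2   16. ]
lid [ 429.1 -191.3   16. ]
handle [ 479.1 -220.5   58. ]
handle [ 454.8 -282.    58. ]
```

Request:
step_arm --commands '[{"translation":[0,0,0],"roll":-0.117},{"translation":[0,0,0],"roll":-0.117},{"translation":[0,0,0],"roll":-0.117},{"translation":[0,0,0],"roll":-0.117},{"translation":[0,0,0],"roll":-0.117},{"translation":[0,0,0],"roll":-0.117},{"translation":[0,0,0],"roll":-0.117},{"translation":[0,0,0],"roll":-0.117},{"translation":[0,0,0],"roll":-0.117},{"translation":[0,0,0],"roll":-0.117},{"translation":[0,0,0],"roll":-0.117},{"translation":[0,0,0],"roll":-0.117}]' --fingers 0

```text
time: 1.8
tool_pos: [0.224, -0.4748, 0.2267]
tool_rot: [-3.142, 0.0, 1.851]
contact_force: [0.5, 0.4, -0.4]
opening: 0.0165
grip_force: 0.0
```

Request:
step_arm --commands '[{"translation":[27,26,0],"roll":0},{"translation":[27,26,0],"roll":0},{"translation":[27,26,0],"roll":0},{"translation":[27,26,0],"roll":0},{"translation":[27,26,0],"roll":0},{"translation":[27,26,0],"roll":0},{"translation":[27,26,0],"roll":0},{"translation":[27,26,0],"roll":0},{"translation":[27,26,0],"roll":0},{"translation":[27,26,0],"roll":0},{"translation":[27,26,0],"roll":0},{"translation":[27,26,0],"roll":0},{"translation":[27,26,0],"roll":0},{"translation":[27,26,0],"roll":0},{"translation":[27,26,0],"roll":0},{"translation":[27,26,0],"roll":0},{"translation":[24,31,0],"roll":0},{"translation":[0,0,0],"roll":0}]'

```text
time: 3.3
tool_pos: [0.5336, 0.0902, 0.2263]
tool_rot: [3.139, -0.001, 1.849]
contact_force: [-1.0, -0.9, -0.3]
opening: 0.0005
grip_force: 0.0
```

```bash
python3 - <<'E'
from h import *
import cv2
s=observe();print(s["time"],s["tool_pos"],s["tool_rot"],s["opening"])
k=get_calibration("wrist");im=read_camera("wrist");cv2.imwrite("pics/w1.png",im[:,:,::-1])
print(k["camera_matrix"],np.round(k["world_from_camera"],4).tolist())
for n in ["guard_edge","guard_hinge","platform_top"]:
  print(n,[(np.round(d["at"],3).tolist(),round(d["confidence"],2)) for d in search_frame("wrist",n)][:2])
np.save("w1.npy",k["world_from_camera"])
E
```

```text
3.3 [0.53361344 0.09021116 0.2263061 ] [ 3.13903005e+00 -1.43961306e-03  1.84910685e+00] 0.0005210345182552363
[[309.70691629   0.         323.13181594]
 [  0.         309.70691629 200.32853385]
 [  0.           0.           1.        ]] [[0.9614, -0.2623, -0.083, 0.5101], [0.2751, 0.9189, 0.2829, 0.166], [0.002, -0.2948, 0.9556, 0.3856], [0.0, 0.0, 0.0, 1.0]]
guard_edge [([0.51, 0.149, 0.102], 0.97)]
guard_hinge [([0.514, 0.145, 0.098], 0.79)]
platform_top [([0.534, 0.076, 0.057], 0.81), ([0.529, 0.121, 0.077], 0.43)]
```

View pics/w1.png

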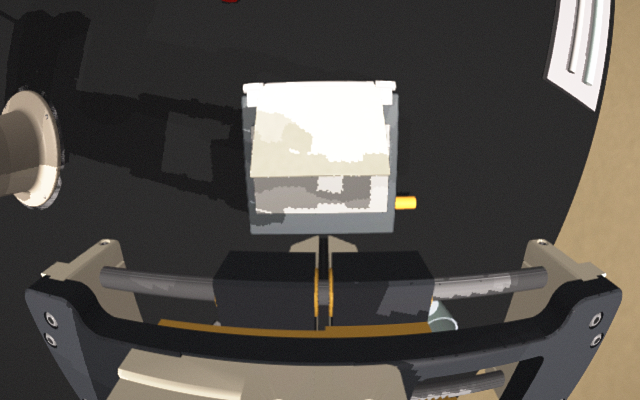

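The wrist view shows the flap's free edge from (250,175) to (391,175) and the base front corners at (249,234) and (395,232). The platform's front edge is near row 213, and the fingers hide the pin. I'll fit the guard angle and check the stand's pose.

```bash
cat >> h.py <<'E'
def wray(T,uv,K):
    v=np.array([uv[0]-K[0][2],uv[1]-K[1][2]])/K[0][0]; r=np.hypot(*v); s=np.sin(r)/r
    return T[:3,3],T[:3,:3]@[v[0]*s,-v[1]*s,-np.cos(r)]
def wz(T,uv,K,z):
    o,d=wray(T,uv,K); return o+d*(z-o[2])/d[2]
E
python3 - <<'E'
from h import *
T=np.load("w1.npy");K=get_calibration("wrist")["camera_matrix"];k=get_calibration("top")
for p in [(249,234),(395,232)]:print("base",np.round(wz(T,p,K,.035)*1e3,1))
for p in [(254,213),(387,213)]:print("plat",np.round(wz(T,p,K,.055)*1e3,1))
A=lambda u,v:(234.6+u/4.444,154.6+v/4.444)
c=np.array([.527,.0995]);yaw=.28;ex=np.array([np.cos(yaw),np.sin(yaw)]);ey=np.array([-ex[1],ex[0]])
for z in (.11,.12,.13,.14,.15):
  r=[]
  for q in [(250,175),(391,175)]: d=wz(T,q,K,z)[:2]-c; r+=[d@ex*1e3,d@ey*1e3]
  for q in [A(208,280),A(160,95)]: d=onz(k,q,z)[:2]-c; r+=[d@ex*1e3,d@ey*1e3]
  print(z,"exp y",round(90-np.sqrt(.01-(z-.07)**2)*1e3,1),np.round(r,1))
E
```

```text
base [463.2  -5.9  35. ]
base [638.4  47.   35. ]
plat [466.5  31.6  55. ]
plat [613.5  73.6  55. ]
0.11 exp y -1.7 [-65.2   8.3  65.4   8.  -62.8  10.1  61.4   9.7]
0.12 exp y 3.4 [-62.7  10.4  63.1  10.2 -63.9   9.5  59.2   9.1]
0.13 exp y 10.0 [-60.3  12.6  60.8  12.4 -64.9   8.9  57.    8.5]
0.14 exp y 18.6 [-57.8  14.8  58.5  14.6 -66.    8.4  54.8   8. ]
0.15 exp y 30.0 [-55.4  17.   56.2  16.8 -67.1   7.8  52.6   7.4]
```

Request:
step_arm --commands '[{"translation":[0,0,28],"roll":0},{"translation":[0,0,28],"roll":0},{"translation":[0,0,28],"roll":0},{"translation":[0,0,28],"roll":0},{"translation":[0,0,2],"roll":0},{"translation":[0,0,0],"roll":0}]'

```text
time: 4.0
tool_pos: [0.5299, 0.084, 0.1121]
tool_rot: [-3.139, -0.001, 1.843]
contact_force: [1.4, -0.5, 1.1]
opening: 0.0005
grip_force: 0.0
```

Request:
step_arm --commands '[{"translation":[8,0,0],"roll":0},{"translation":[8,0,0],"roll":0},{"translation":[8,0,0],"roll":0},{"translation":[8,0,0],"roll":0},{"translation":[8,0,0],"roll":0},{"translation":[8,0,0],"roll":0},{"translation":[8,0,0],"roll":0},{"translation":[8,0,0],"roll":0},{"translation":[8,0,0],"roll":0},{"translation":[0,0,0],"roll":0}]'

```text
time: 4.83
tool_pos: [0.511, 0.1563, 0.1132]
tool_rot: [3.141, -0.001, 1.846]
contact_force: [0.6, -0.4, 0.4]
opening: 0.0005
grip_force: 0.0
```

Request:
step_arm --commands '[{"translation":[5,0,0],"roll":0},{"translation":[5,0,0],"roll":0},{"translation":[4,0,0],"roll":0},{"translation":[4,0,0],"roll":0}]'

```text
time: 5.17
tool_pos: [0.5063, 0.1721, 0.1125]
tool_rot: [-3.141, 0.0, 1.845]
contact_force: [0.3, -1.5, 1.2]
opening: 0.0007
grip_force: 0.9
```

```bash
python3 - <<'E'
from h import *
import cv2
s=observe();print(s["time"],s["tool_pos"],s["contact_force"])
a=[]
for c,b in [("top",(150,240,220,320)),("side",(170,290,240,360))]:
    im=read_camera(c)[:,:,::-1]; a.append(cv2.resize(im[b[0]:b[1],b[2]:b[3]],(400,360),interpolation=cv2.INTER_CUBIC))
    for n in ["guard_edge","guard_hinge"]: print(c,n,[(np.round(d["at"],3).tolist(),round(d["confidence"],2)) for d in search_frame(c,n)][:2])
cv2.imwrite("pics/g1.png",np.hstack(a))
E
```

```text
5.1667 [0.50630819 0.17212366 0.11249262] [ 0.2662582  -1.48213182  1.17609942]
top guard_edge []
top guard_hinge [([0.522, 0.101, 0.056], 0.18)]
side guard_edge [([0.498, 0.189, 0.119], 0.91)]
side guard_hinge [([0.496, 0.19, 0.117], 0.63)]
```

View pics/g1.png

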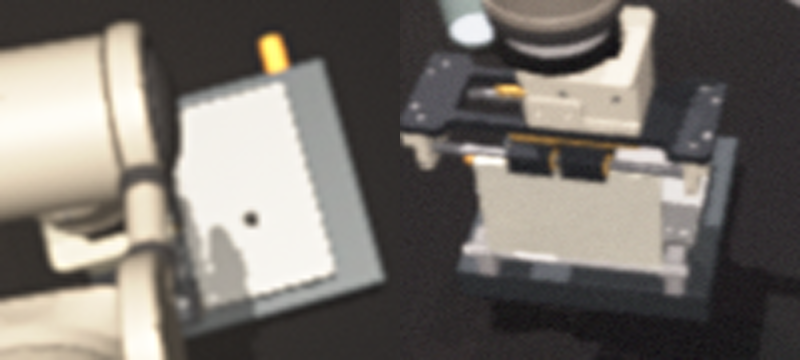

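The side view shows the panel almost upright, about 3 mm short by the finger position. I'll push a little more, back off, then check from a clear view.

Request:
step_arm --commands '[{"translation":[2,0,0],"roll":0},{"translation":[0,0,0],"roll":0},{"translation":[0,0,0],"roll":0}]'

```text
time: 5.72
tool_pos: [0.506, 0.1736, 0.1126]
tool_rot: [-3.141, 0.0, 1.845]
contact_force: [0.2, -0.8, -0.2]
opening: 0.0007
grip_force: 0.2
```

Request:
step_arm --commands '[{"translation":[-15,0,0],"roll":0},{"translation":[-25,0,0],"roll":0},{"translation":[-35,0,-15],"roll":0},{"translation":[-25,0,-30],"roll":0},{"translation":[-25,0,-30],"roll":0},{"translation":[-20,0,-35],"roll":0},{"translation":[-40,0,0],"roll":0},{"translation":[-40,0,0],"roll":0},{"translation":[-40,0,0],"roll":0},{"translation":[-40,0,0],"roll":0},{"translation":[-40,0,0],"roll":0},{"translation":[0,0,0],"roll":0}]' --fingers 1

```text
time: 6.72
tool_pos: [0.6002, -0.1655, 0.2219]
tool_rot: [-3.142, 0.003, 1.839]
contact_force: [-0.8, -0.3, -0.2]
opening: 0.0757
grip_force: 0.0
```

```bash
python3 - <<'E'
from h import *
import cv2
s=observe();print(s["time"],s["tool_pos"],s["tool_rot"],s["contact_force"])
a=[]
for c,b in [("top",(150,240,220,320)),("side",(170,290,240,360))]:
    im=read_camera(c)[:,:,::-1]; cv2.imwrite(f"pics/{c}2.png",im);a.append(cv2.resize(im[b[0]:b[1],b[2]:b[3]],(400,360),interpolation=cv2.INTER_CUBIC))
    for n in ["guard_edge","guard_hinge"]: print(c,n,[(np.round(d["at"],3).tolist(),round(d["confidence"],2)) for d in search_frame(c,n)][:2])
k=get_calibration("wrist");im=read_camera("wrist")[:,:,::-1];np.save("w2.npy",k["world_from_camera"]);cv2.imwrite("pics/w2.png",im)
a=np.vstack([np.hstack(a),cv2.resize(im[40:230,120:520],(800,240))*0]); 
cv2.imwrite("pics/g2.png",a[:360])
E
```

```text
6.7167 [ 0.60021682 -0.16553722  0.22192072] [-3.14152322e+00  2.93173343e-03  1.83891154e+00] [-0.81726934 -0.29970727 -0.20444806]
top guard_edge [([0.753, -0.069, 0.037], 0.57), ([0.5, 0.181, 0.134], 0.56)]
top guard_hinge [([0.505, 0.186, 0.136], 0.79)]
side guard_edge [([0.497, 0.189, 0.121], 0.62), ([0.351, 0.337, 0.024], 0.25)]
side guard_hinge [([0.498, 0.19, 0.122], 0.89), ([0.354, 0.335, 0.021], 0.65)]
```

View pics/g2.png

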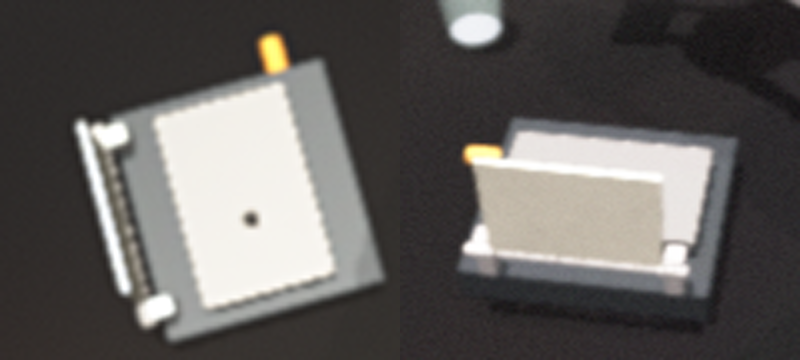

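View pics/w2.png

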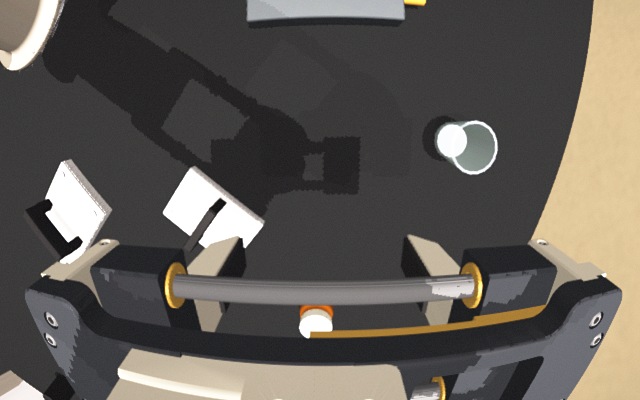

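The top view shows a thin white line from (80,122) to (125,292), and the side view shows the panel standing. The pin is in clear sight at (251,219), and the platform corners are at (285,82), (338,275), (205,310) and (152,118). In the wrist view the lid's corners are at (195,168), (264,218), (164,213) and about (243,247).

```bash
python3 - <<'E'
from h import *
k=get_calibration("top");ks=get_calibration("side")
A=lambda u,v:(219.6+u/4,149.6+v/4); S=lambda u,v:(239.6+(u-400)/3.333,169.6+v/3)
pc=np.array([onz(k,A(*p),.055)[:2] for p in [(285,82),(338,275),(205,310),(152,118)]]);c=pc.mean(0)
d=(pc[0]-pc[1])+(pc[3]-pc[2]);yaw=np.arctan2(d[1],d[0]);print("c",c,yaw)
ex=np.array([np.cos(yaw),np.sin(yaw)]);ey=np.array([-ex[1],ex[0]])
f=lambda n,p:print(n,np.round([(p[:2]-c)@ex*1e3,(p[:2]-c)@ey*1e3],1),np.round(p*1e3,1))
f("pin",onz(k,A(251,219),.062))
for p in [(80,122),(125,292)]:f("edge top",onz(k,A(*p),.17))
for p in [(475,163),(663,178)]:f("edge side",onz(ks,S(*p),.17))
T=np.load("w2.npy");K=get_calibration("wrist")["camera_matrix"]
L=[wz(T,p,K,.016)*1e3 for p in [(195,168),(264,218),(164,213),(243,247)]]
print(np.round(L,1))
s=observe();q=s["tool_pos"];y=s["tool_rot"][2]
g=np.array([.469,-.255]);v=g-q[:2];print("to lid in tool xy",v@[np.cos(y),np.sin(y)]*1e3,v@[np.sin(y),-np.cos(y)]*1e3)
E
```

```text
c [0.52615991 0.09973885] 0.2898606523274922
pin [-19.4  -0. ] [507.6  94.2  62. ]
edge top [60.7 88.8] [559.  202.2 170. ]
edge top [-59.1  88.7] [444.2 167.8 170. ]
edge side [60.3 92.9] [557.3 206.  170. ]
edge side [-59.3  90.1] [443.6 169.1 170. ]
[[ 438.1 -193.    16. ]
 [ 540.8 -233.3   16. ]
 [ 400.8 -267.5   16. ]
 [ 521.6 -282.3   16. ]]
to lid in tool xy -58.815892598075585 -152.1564027847599
```

Request:
step_arm --commands '[{"translation":[-15,-38,0],"roll":0},{"translation":[-15,-38,0],"roll":0},{"translation":[-15,-38,0],"roll":0},{"translation":[-14,-38,0],"roll":0},{"translation":[0,0,0],"roll":0.113},{"translation":[0,0,0],"roll":0.113},{"translation":[0,0,0],"roll":0.113},{"translation":[0,0,0],"roll":0.113},{"translation":[0,0,0],"roll":0.113},{"translation":[0,0,0],"roll":0.113},{"translation":[0,0,0],"roll":0},{"translation":[0,0,0],"roll":0}]'

```text
time: 8.07
tool_pos: [0.4692, -0.2556, 0.223]
tool_rot: [3.141, 0.0, 1.171]
contact_force: [-0.5, 0.1, -1.1]
opening: 0.0915
grip_force: 0.0
```

```bash
python3 - <<'E'
from h import *
import cv2
s=observe();print(s["time"],s["tool_pos"],s["tool_rot"],s["opening"])
k=get_calibration("wrist");im=read_camera("wrist")[:,:,::-1];np.save("w3.npy",k["world_from_camera"])
cv2.imwrite("pics/w3.png",cv2.resize(im[120:320,180:460],(784,560)))
E
```

```text
8.0667 [ 0.46922749 -0.25559463  0.22303179] [3.14112867e+00 1.25154227e-04 1.17142340e+00] 0.09151362583009243
```

View pics/w3.png

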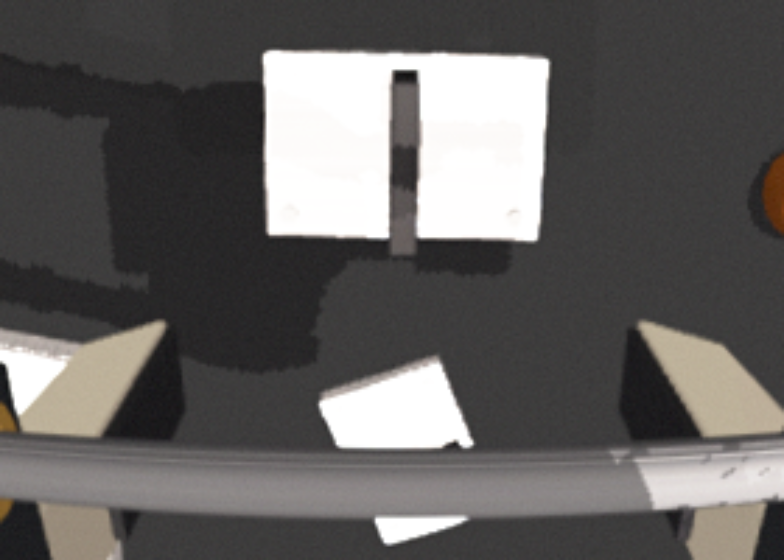

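The wrist view shows the lid square to the tool, with corners at (264,50), (548,58), (540,242) and (268,236). The handle bar runs from (405,75) to (403,255). The small lid is below it and the jar is to the right.

```bash
python3 - <<'E'
from h import *
T=np.load("w3.npy");K=get_calibration("wrist")["camera_matrix"];k=get_calibration("top")
W=lambda u,v:(179.7+u/2.8,119.7+v/2.8)
s=observe();q=s["tool_pos"];y=s["tool_rot"][2]
tx=np.array([np.cos(y),np.sin(y)]);ty=np.array([np.sin(y),-np.cos(y)])
f=lambda n,p:print(n,np.round(p*1e3,1),"tool",np.round([(p[:2]-q[:2])@tx*1e3,(p[:2]-q[:2])@ty*1e3],1))
L=[wz(T,W(*p),K,.016) for p in [(264,50),(548,58),(540,242),(268,236)]]
for p in L:f("corner",p)
f("centre",np.mean(L,0))
for p in [(405,75),(404,165),(403,255)]:f("bar",wz(T,W(*p),K,.058))
# triangulated height of bar near end: wrist (403,255) vs top view near end crop1 (660,228)
o1,d1=wray(T,W(403,255),K)
for e in [(660,228),(522,172)]:
  o2,d2=ray(k,(369.6+(e[0]-400)/6.667,189.6+e[1]/6.667))
  if e[0]==522:o1,d1=wray(T,W(405,78),K)
  t=np.linalg.lstsq(np.c_[d1,-d2],o2-o1,rcond=None)[0];print("tri",o1+d1*t[0],o2+d2*t[1])
E
```

```text
corner [ 431.7 -192.7   16. ] tool [ 43.5 -59. ]
corner [ 541.7 -242.7   16. ] tool [40.2 61.8]
corner [ 509.5 -318.6   16. ] tool [-42.3  61.5]
corner [ 398.3 -268.6   16. ] tool [-39.5 -60.3]
centre [ 470.3 -255.7   16. ] tool [0.5 1. ]
bar [ 484.4 -221.4   58. ] tool [37.6  0.7]
bar [ 470.6 -253.3   58. ] tool [2.8 0.3]
bar [ 456.1 -286.8   58. ] tool [-33.7  -0. ]
tri [ 0.45635297 -0.28609006  0.060231  ] [ 0.45470128 -0.28176151  0.05905977]
tri [ 0.48242703 -0.2265029   0.02482277] [ 0.48231523 -0.22674914  0.02485824]
```

Request:
step_arm --commands '[{"translation":[0.5,0.5,30],"roll":0},{"translation":[0,0,30],"roll":0},{"translation":[0,0,30],"roll":0},{"translation":[0,0,30],"roll":0},{"translation":[0,0,30],"roll":0},{"translation":[0,0,20],"roll":0},{"translation":[0,0,15],"roll":0},{"translation":[0,0,11],"roll":0},{"translation":[0,0,0],"roll":0}]'

```text
time: 8.87
tool_pos: [0.4687, -0.2552, 0.0248]
tool_rot: [-3.138, -0.001, 1.169]
contact_force: [-0.9, 0.5, 0.5]
opening: 0.0915
grip_force: 0.0
```

Request:
step_arm --commands '[{"translation":[0,0,0],"roll":0},{"translation":[0,0,0],"roll":0},{"translation":[0,0,0],"roll":0},{"translation":[0,0,0],"roll":0},{"translation":[0,0,0],"roll":0},{"translation":[0,0,0],"roll":0},{"translation":[0,0,0],"roll":0},{"translation":[0,0,0],"roll":0},{"translation":[0,0,0],"roll":0},{"translation":[0,0,0],"roll":0},{"translation":[0,0,0],"roll":0},{"translation":[0,0,0],"roll":0}]' --fingers 0 --grip_force 45

```text
time: 9.87
tool_pos: [0.4697, -0.2561, 0.0267]
tool_rot: [-3.142, 0.0, 1.167]
contact_force: [-0.8, -0.9, -0.9]
opening: 0.0164
grip_force: 0.0
```

Request:
step_arm --commands '[{"translation":[0,0,0],"roll":0},{"translation":[0,0,0],"roll":0},{"translation":[0,0,0],"roll":0},{"translation":[0,0,0],"roll":0},{"translation":[0,0,0],"roll":0}]'

```text
time: 10.28
tool_pos: [0.4697, -0.2561, 0.0267]
tool_rot: [3.141, 0.0, 1.167]
contact_force: [0.1, -0.4, -1.0]
opening: 0.0117
grip_force: 45.0
```

Request:
step_arm --commands '[{"translation":[0,0,-15],"roll":0},{"translation":[0,0,-30],"roll":0},{"translation":[0,0,-30],"roll":0},{"translation":[0,0,-30],"roll":0},{"translation":[0,0,-20],"roll":0},{"translation":[0,0,0],"roll":0},{"translation":[0,0,0],"roll":0}]'

```text
time: 10.87
tool_pos: [0.4698, -0.2562, 0.1519]
tool_rot: [3.14, 0.0, 1.167]
contact_force: [0.6, 0.7, -2.5]
opening: 0.0113
grip_force: 45.0
```

Request:
step_arm --commands '[{"translation":[0,0,0],"roll":-0.115},{"translation":[0,0,0],"roll":-0.115},{"translation":[0,0,0],"roll":-0.115},{"translation":[0,0,0],"roll":-0.115},{"translation":[0,0,0],"roll":-0.115},{"translation":[0,0,0],"roll":-0.113},{"translation":[0,0,0],"roll":0},{"translation":[0,0,0],"roll":0}]'

```text
time: 11.53
tool_pos: [0.4688, -0.2555, 0.1498]
tool_rot: [-3.139, -0.003, 1.851]
contact_force: [0.3, -0.4, -1.2]
opening: 0.0118
grip_force: 45.0
```

Request:
step_arm --commands '[{"translation":[18,7,0],"roll":0},{"translation":[30,12,0],"roll":0},{"translation":[34,15,0],"roll":0},{"translation":[34,15,0],"roll":0},{"translation":[34,15,0],"roll":0},{"translation":[34,15,0],"roll":0},{"translation":[34,15,0],"roll":0},{"translation":[34,15,0],"roll":0},{"translation":[34,13,0],"roll":0},{"translation":[24,8,0],"roll":0},{"translation":[15,4,0],"roll":0},{"translation":[0,0,0],"roll":0},{"translation":[0,0,0],"roll":0},{"translation":[0,0,0],"roll":0}]'

```text
time: 12.7
tool_pos: [0.507, 0.0928, 0.1511]
tool_rot: [-3.14, 0.0, 1.853]
contact_force: [-0.0, 0.1, -2.5]
opening: 0.0121
grip_force: 45.0
```

```bash
python3 - <<'E'
from h import *
import cv2
s=observe();q=s["tool_pos"];y=s["tool_rot"][2];print(s["time"],q,s["tool_rot"],s["contact_force"])
v=np.array([.5076,.0942])-q[:2];print(v@[np.cos(y),np.sin(y)]*1e3,v@[np.sin(y),-np.cos(y)]*1e3)
k=get_calibration("wrist");im=read_camera("wrist")[:,:,::-1];np.save("w4.npy",k["world_from_camera"])
cv2.imwrite("pics/w4.png",cv2.resize(im[60:310,150:500],(784,560)))
E
```

```text
12.7 [0.50699001 0.09277743 0.15112555] [-3.14044020e+00  2.49746423e-04  1.85312031e+00] [-0.02349855  0.11803192 -2.50217849]
1.1963208241377912 0.9821497142901128
```

View pics/w4.png

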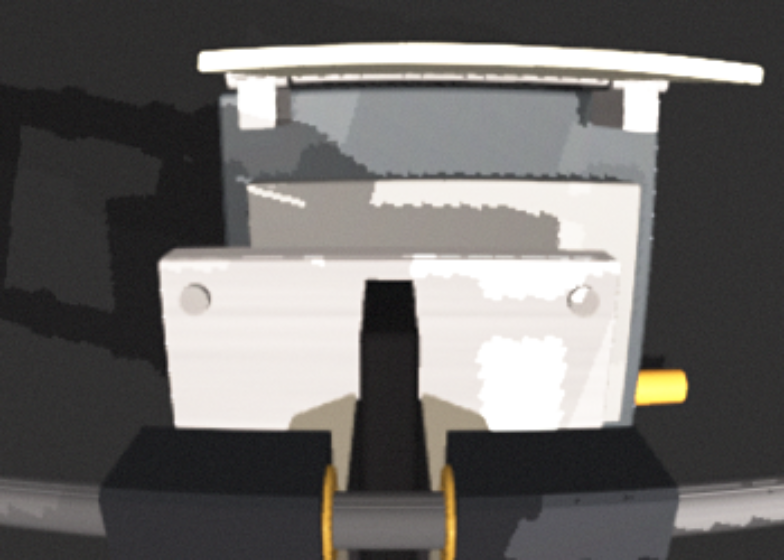

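The wrist view shows the held lid, with its top far edge from (160,258) to (617,260). The platform's far edge behind it, from (247,183) to (640,183), looks parallel. The flap is standing at the top of the picture.

```bash
python3 - <<'E'
from h import *
T=np.load("w4.npy");K=get_calibration("wrist")["camera_matrix"]
W=lambda u,v:(149.8+u/2.24,59.8+v/2.24)
s=observe();q=s["tool_pos"];y=s["tool_rot"][2];tx=np.array([np.cos(y),np.sin(y)]);ty=np.array([np.sin(y),-np.cos(y)])
f=lambda n,p:print(n,np.round([(p[:2]-q[:2])@tx*1e3,(p[:2]-q[:2])@ty*1e3],1))
zb=q[2]-.0267
for p in [(160,258),(617,260)]:f("lid far top",wz(T,W(*p),K,zb+.016))
for p in [(159,250),(615,250)]:f("lid far bottom",wz(T,W(*p),K,zb))
for p in [(247,183),(640,183)]:f("plat far",wz(T,W(*p),K,.055))
E
```

```text
lid far top [ 42.6 -60.8]
lid far top [42.2 57.9]
lid far bottom [ 41.5 -66.5]
lid far bottom [41.6 62.6]
plat far [ 52.1 -54.4]
plat far [53.8 95. ]
```

Request:
step_arm --commands '[{"translation":[0.5,1,15],"roll":0},{"translation":[0,0,20],"roll":0},{"translation":[0,0,15],"roll":0},{"translation":[0,0,7],"roll":0},{"translation":[0,0,0],"roll":0},{"translation":[0,0,0],"roll":0}]'

```text
time: 13.25
tool_pos: [0.5083, 0.0935, 0.0948]
tool_rot: [-3.141, 0.0, 1.853]
contact_force: [0.1, 1.8, -2.4]
opening: 0.012
grip_force: 45.0
```

Request:
step_arm --commands '[{"translation":[0,0,1],"roll":0},{"translation":[0,0,1],"roll":0},{"translation":[0,0,1],"roll":0},{"translation":[0,0,1],"roll":0},{"translation":[0,0,1],"roll":0},{"translation":[0,0,1],"roll":0},{"translation":[0,0,1],"roll":0},{"translation":[0,0,0],"roll":0},{"translation":[0,0,0],"roll":0}]'

```text
time: 14.0
tool_pos: [0.508, 0.0942, 0.0876]
tool_rot: [-3.141, 0.0, 1.855]
contact_force: [0.4, 0.4, -2.1]
opening: 0.0116
grip_force: 45.0
```

Request:
step_arm --commands '[{"translation":[0,0,1],"roll":0},{"translation":[0,0,1],"roll":0},{"translation":[0,0,1],"roll":0},{"translation":[0,0,1],"roll":0},{"translation":[0,0,0],"roll":0},{"translation":[0,0,0],"roll":0}]'

```text
time: 14.5
tool_pos: [0.5081, 0.0942, 0.0836]
tool_rot: [-3.141, 0.0, 1.855]
contact_force: [0.7, 0.2, -2.7]
opening: 0.0117
grip_force: 45.0
```

Request:
step_arm --commands '[{"translation":[0,0,1],"roll":0},{"translation":[0,0,1],"roll":0},{"translation":[0,0,1],"roll":0},{"translation":[0,0,1],"roll":0},{"translation":[0,0,0],"roll":0},{"translation":[0,0,0],"roll":0}]'

```text
time: 15.0
tool_pos: [0.5082, 0.0942, 0.08]
tool_rot: [3.141, 0.0, 1.855]
contact_force: [-2.2, 0.0, 2.2]
opening: 0.0115
grip_force: 45.0
```

Request:
step_arm --commands '[{"translation":[0,0,1],"roll":0},{"translation":[0,0,1],"roll":0},{"translation":[0,0,1],"roll":0},{"translation":[0,0,1],"roll":0},{"translation":[0,0,1],"roll":0},{"translation":[0,0,0],"roll":0},{"translation":[0,0,0],"roll":0}]'

```text
time: 15.58
tool_pos: [0.5082, 0.0942, 0.075]
tool_rot: [3.141, 0.0, 1.855]
contact_force: [-2.5, -0.1, 7.2]
opening: 0.0116
grip_force: 45.0
```

Request:
step_arm --commands '[{"translation":[0,0,1],"roll":0},{"translation":[0,0,1],"roll":0},{"translation":[0,0,1],"roll":0},{"translation":[0,0,1],"roll":0},{"translation":[0,0,0],"roll":0},{"translation":[0,0,0],"roll":0},{"translation":[0,0,0],"roll":0}]'

```text
time: 16.17
tool_pos: [0.5082, 0.0942, 0.0716]
tool_rot: [3.141, 0.0, 1.855]
contact_force: [-4.2, -0.6, 11.7]
opening: 0.0117
grip_force: 45.0
```

Request:
step_arm --commands '[{"translation":[0,0,0.5],"roll":0},{"translation":[0,0,0.5],"roll":0},{"translation":[0,0,0],"roll":0},{"translation":[0,0,0],"roll":0},{"translation":[0,0,0],"roll":0}]'

```text
time: 16.58
tool_pos: [0.5082, 0.0941, 0.0716]
tool_rot: [3.14, 0.001, 1.855]
contact_force: [-7.6, -0.9, 21.2]
opening: 0.0114
grip_force: 45.0
```

```bash
python3 - <<'E'
from h import *
import cv2
s=observe();print(s["time"],s["tool_pos"],s["contact_force"],s["torque"])
w=read_camera("wrist")[:,:,::-1];sd=read_camera("side")[:,:,::-1]
r=lambda a:cv2.resize(a,(400,400),interpolation=cv2.INTER_CUBIC)
cv2.imwrite("pics/f.png",np.hstack([r(w[50:290,200:440]),r(sd[170:290,240:360])]))
E
```

```text
16.5833 [0.50824156 0.09414864 0.07159719] [-7.62364776 -0.86842977 21.20609545] [-0.14362976  1.0981517  -0.05542825]
```

View pics/f.png

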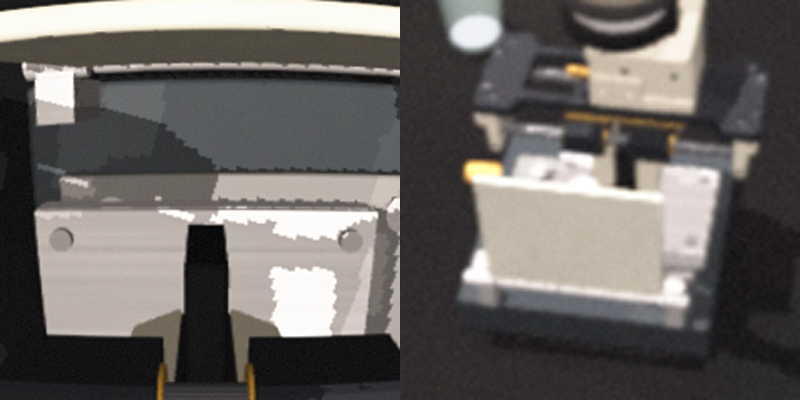

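The final view shows the lid flat, with its far edge at row 207 parallel to the platform edge at row 172. The flap is standing upright. Handing in.

```bash
python3 -c "
from cell import *
print(hand_in())"
```

```text
the job is handed in; nothing more can be done
None
```

The job is handed in: the guard flap is standing upright, and the lid is seated over the pin. I was still holding it pressed down at about 21 N, with the platform at the bottom of its travel. The clock read about 17 s of the 72 s allowed.

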